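# Post a used syringe through the spring flap of a sharps bin

### The arm

A 6-joint arm with a two-finger parallel gripper is mounted at the origin on a cart in front of the work surface, level with it; the furniture and walls round the work are solid. World frame = base frame: x ahead of the robot, y to its left, z up, the work surface at z = 0. Lengths are in m, angles in rad, forces in N, time in s.
With the tool pointing down it reaches from about 0.35 to 0.85 m from the base axis. Payload 8.1 kg.
Tool frame: the origin (TCP) lies at the very end of the fingers, on their centre line; the grasp point (between the pads) lies 19 mm behind it; z points along the fingers, y is the direction in which the jaws open and shut (so a half turn about z gives the same grasp; the last joint's range is limited). The gripper opens to 93 mm and grips with 3 to 60 N. Pads are 15 mm wide; open, the fingers measure 128 mm over their backs; the gripper's body (75 mm by 188 mm) begins 65 mm behind the grasp point.
Start: joints at [1.2, 0.13, 1.488, -0, 1.523, -0.085], TCP at [0.169, 0.576, 0.219] pointing down, gripper open.
Joint ranges: [-2.96, 2.96], [-0.89, 2.26], [0.02, 2.5], [-1.34, 4.48], [0, 2.73], [-2.66, 2.66]. Speed limits (rad/s): [2.39, 2.39, 2.79, 3.14, 3.14, 3.14].

### API

Orientations are given as a rotation vector (axis times angle).
In Python, from plant import robot gives the robot as it stands.
- The arm moves only by the shell command python3 -m inch 'ROWS' [FORCE]. ROWS is JSON, a list that holds one entry, the list of rows, each a list of 7 numbers: the shift along the tool's x, y, z in cm, then the turn, a rotation vector about the tool's x, y, z in degrees, then the gripper command: -1 is fully open, 1 is shut, values between are in proportion. A call has 1 to 5 rows; each row shifts and turns the commanded pose from where the row before left it, along the tool's axes as they then stand; what a row does not reach is not made up. A row lasts 1/10 s, in which the tool goes at most 50 mm and 8.59 degrees, less where a joint would pass 70% of its speed; a pose out of reach is approached as far as the arm can. A call with a gripper value outside its range is refused whole. The fingers move at their own pace and stop on an object; FORCE is the grip in N (left out, the last holds). Time passes only in rows, so rows that do not move let the fingers close. It gives the time, the measured TCP pose, the force and the opening at its end, in the units of the state.
- robot.read_state(): the state, without advancing time (a new reading comes with each control period).
- robot.read_camera(name): name is "scene" or "top" or "wrist"; returns a dict with "image" (420x560x3 uint8, blue, green, red), "K" (3x3 intrinsics, pixels), "distortion" ([k1, k2, p1, p2, k3] as OpenCV has them; the pictures are not rectified), "R" (3x3) and "t" (3): a world point X has camera coordinates R X + t; the wrist camera has in their place "tool_from_camera" (4x4, takes a point from camera to tool coordinates, whose origin is the TCP and whose axes are the flange's). Camera axes: x right, y down, z forward; pixel columns grow to the right and rows downward; lengths in m; the calibration is good to about 2 mm. A picture is of the moment at which its call begins: read the wrist's pose just before it. There is no depth.
- robot.close_job(): hands the job in, once; it reports no verdict.
The state is a dict: "t": time; "q": joint angles; "dq": joint speeds; "joint_torque": joint torques, N m; "tool_pos": TCP position; "orientation": TCP orientation; "force": force on the tool from outside, world axes, zero at the start; "wrist_torque": the same for the moment, N m; "opening": finger opening in m.
Only numpy, scipy, OpenCV 4.12 (cv2) and the standard library are available. Lean on these libraries where they do the work, as an engineer would, in place of code of your own. Each camera call takes 0.05 s, during which the arm holds its last target. There are 200 camera calls.

### The job

Throw the used syringe away in the yellow sharps bin: feed it black-capped nozzle first down the sloping chute so that it pushes the sprung flap open, and push the whole syringe on through until it has dropped into the bin and the flap has swung shut behind it. Do not force the bin or shove it out of its place, and leave the other things on the table where they stand.

Things in the scene. Friction and masses are not known exactly. Their poses are not given: they have to be found in the camera images.
- sharps_bin: Yellow sharps bin, dark grey lid, standing loose on its dark base, 188 x 138 mm (about 1.2 kg; it slides if pushed level with more than some 6 N). Hollow tub 170 mm deep (x), 120 mm wide (y); lid top 174 mm up. Origin: centre of the underside, on the table; z up; the front with the chute faces -x. The chute runs down and inward through the lid along (0.788, 0, -0.616) in this frame, 38 degrees below level; square up from its floor is (0.616, 0, 0.788).
- chute_mouth (a point): Middle of the chute's floor at the mouth, in the bin's frame at (-75, 0, 178) mm. From 4 mm outside it inward the chute has cheeks 66 mm apart and a roof parallel to the floor: inner side 46 mm, top 50 mm above the floor, running 63 mm inward to the lid. Nothing of the bin stands above the plane of that roof. Inner floor of the tub: 10 mm above the table.
- lip_end (a point): Outer end of the chute's floor, 28 mm up the slope from the mouth, in the middle. This outer lip is flat, 70 mm wide and without sides or roof; its rolled edge stands 1 mm above the floor.
- floor_end (a point): Inner end of the chute's floor, 36 mm down the slope from the mouth. Past it things drop into the tub. A syringe that lies on the slope slides down by itself once nothing holds it.
- flap (a joint): Light grey flap, 60 mm wide, 3 mm thick, 4 mm inside the mouth. Hangs square to the floor from a pin 40 mm above it, free edge 2 mm above the floor; swings inward only. 0 = shut, grows as it opens, stop at 1.4 rad. A spring shuts it: 0.04 N m when shut plus 0.04 N m per rad (1 to 2.5 N at the edge).
- flap_edge (a point): Middle of the flap's free edge. On a syringe the flap rests about 0.9 rad open, its edge about 35 mm inside the mouth, and pinches it so that it stays where it is left, dipping over the end of the floor: its thumb end then stands up to 25 mm above the plane of the floor. Pushed on from behind, it drops in when its thumb end is some 15 to 30 mm inside the mouth; the flap then rests on the pusher until that is drawn out.
- syringe: Used plastic syringe, 124 mm long, about 25 g, lying on the table. Origin: under its middle; long axis y, z up; barrel axis 8.5 mm above the origin. Black-capped nozzle end at y = -62 mm; barrel 17 mm thick from y = -52 to 37; finger flange 30 mm wide (x), 17 mm high at y = 37 to 39; thin plunger rod on to the thumb plate, 16 mm wide, at y = 59 to 62.
- nozzle_end (a point): Centre of the syringe's black-capped end face.
- thumb_end (a point): Centre of the outer face of the syringe's thumb plate (the end to push).
- spirit_lamp: Glass spirit lamp, 73 mm round, 72 mm high, bystander. Origin under its centre.
- lamp_cap: Clear glass cap of the lamp, 34 mm round, 31 mm high, bystander. Origin under its centre.
- dropper_bottle: Small dropper bottle with a white cap, 22 mm round, 52 mm high, bystander. Origin under its centre.
- tape_roll: Roll of brown tape, 96 mm round, 48 mm high, bystander. Origin under its centre.

How it is judged:
On the way, in this order (a step that is already met when the one before it is completed fails the run):
1. the syringe has been picked up (height (world z) of syringe above 0.08 m), for 0.1 s.
2. black-capped nozzle first in the chute: the nozzle end is past the flap and holds it open, the thumb end is still outside (x of nozzle_end in the frame of sharps_bin between -0.055 and 0.03 m and z of nozzle_end in the frame of sharps_bin below 0.19 m and y of nozzle_end in the frame of sharps_bin between -0.033 and 0.033 m and x of thumb_end in the frame of sharps_bin below -0.08 m and value of joint flap above 0.35 rad), for 0.2 s.
At the end, for the whole second after the job is handed in: the syringe lies still wholly inside the tub of the sharps bin (both its ends within the tub's outline and below 160 mm above the table) and the flap is shut (below 0.06 rad) (z of nozzle_end in the frame of sharps_bin between 0 and 0.16 m and x of nozzle_end in the frame of sharps_bin between -0.085 and 0.085 m and y of nozzle_end in the frame of sharps_bin between -0.06 and 0.06 m and z of thumb_end in the frame of sharps_bin between 0 and 0.16 m and x of thumb_end in the frame of sharps_bin between -0.085 and 0.085 m and y of thumb_end in the frame of sharps_bin between -0.06 and 0.06 m and value of joint flap below 0.06 rad and linear speed of syringe below 0.05 m/s); the robot touches nothing.
It fails at once if the bin or its flap is pressed or struck with more than 30 N (contact force between any of the fingers, the arm, syringe and sharps_bin above 30 N).
It fails at once if the bin is shoved more than 20 mm from where it stood (distance of sharps_bin from where it was at the start of the episode above 0.02 m).
It fails at once if one of the other loose things is shifted by more than 30 mm (distance of any of spirit_lamp, lamp_cap, dropper_bottle, tape_roll from where it was at the start of the episode above 0.03 m).
It fails at once if the syringe falls off the table (height (world z) of syringe below -0.05 m).
It also fails if it takes over 64 s, if anything falls off the work surface, if the arm or the gripper's body presses on something with over 40 N, if the wrist force passes 120 N, or if a joint passes its speed limit or range.

## Working session

There is one attempt and no reset: what is moved stays moved. The work goes in short steps, Python scripts to look and compute and a shell command to move; the robot and the scene stay as the last step left them, time stands still between calls to the robot, and variables do not carry over. Pictures are saved under pics/ and viewed, about 8 in all and at most 12, crops included, and the job is handed in when it is done.

```bash
mkdir -p pics; ls; python3 - <<'E'
from plant import robot
import cv2,numpy as np
print(robot.read_state())
a=[]
for n in("scene","top"):
    c=robot.read_camera(n); cv2.imwrite(f"pics/{n}0.png",c["image"]); np.savez(f"{n}0.npz",**c)
    print(n,c["K"],c["distortion"],c["R"],c["t"])
E
```

```text
pics
{'t': 0.0, 'q': array([ 1.19962487e+00,  1.31178011e-01,  1.48926098e+00, -3.97904542e-05,
        1.52299087e+00, -8.53870967e-02]), 'dq': array([-5.17424917e-04, -2.05390912e-03,  2.15789622e-03,  1.05543635e-04,
        1.55080623e-04, -5.20216907e-05]), 'joint_torque': array([ 1.72990018e-03, -5.59855092e+01, -4.91744757e+01,  7.68740731e-02,
        3.54268891e-02, -1.62274505e-04]), 'tool_pos': array([0.16892647, 0.5751416 , 0.21758743]), 'orientation': array([-4.47326045e-01, -3.10920036e+00,  2.82479865e-03]), 'force': array([-0.43746543, -0.63750892,  0.32447212]), 'wrist_torque': array([ 0.00057513, -0.02268701,  0.00700474]), 'opening': 0.09261135775510365}
scene [[396.98314381   0.         278.82963595]
 [  0.         396.98314381 207.39965239]
 [  0.           0.           1.        ]] [-0.03816921  0.          0.          0.          0.        ] [[ 0.58270684 -0.81256293  0.01393634]
 [-0.49313167 -0.36716231 -0.788678  ]
 [ 0.64596741  0.45269561 -0.61464851]] [-0.45317404  0.34624746  0.83760268]
top [[415.13662057   0.         281.69374022]
 [  0.         415.13662057 203.85492856]
 [  0.           0.           1.        ]] [-0.01291183  0.          0.          0.          0.        ] [[ 0.03267195 -0.99946187 -0.00291798]
 [-0.97514148 -0.03123647 -0.21937041]
 [ 0.21916122  0.01001271 -0.97563728]] [-0.14376212  0.60033704  0.99559274]
```

View pics/scene0.png

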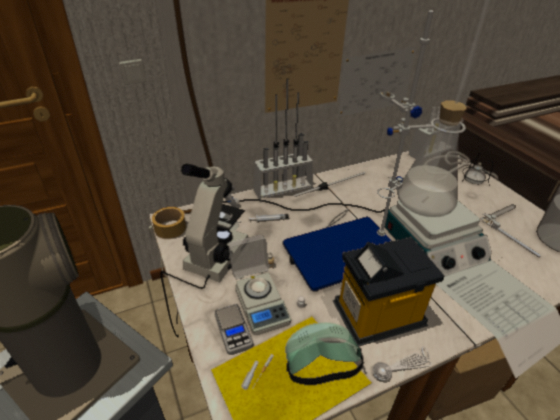

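View pics/top0.png

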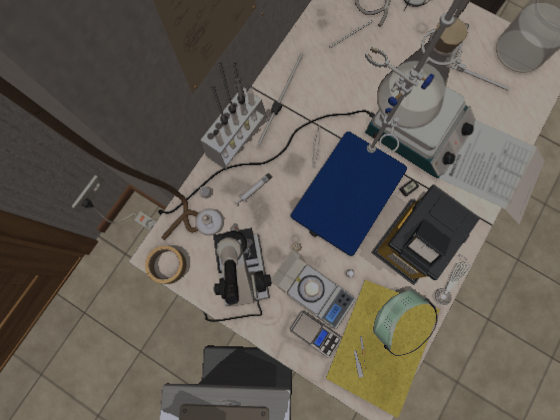

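The scene view shows the syringe at about (268,217) and the bin at (388,288). In the top view the syringe is at about (253,190) and the bin at (428,237). I'll enlarge both.

```bash
python3 - <<'E'
import cv2,numpy as np
T=cv2.imread("pics/top0.png");S=cv2.imread("pics/scene0.png")
def c(I,x,y,w,h,W,H):return cv2.resize(I[y:y+h,x:x+w],(W,H),interpolation=cv2.INTER_CUBIC)
m=np.zeros((600,800,3),np.uint8)
m[:200,:400]=c(S,240,195,60,30,400,200)
m[200:600,:400]=c(T,223,160,60,60,400,400)
m[:300,400:]=c(S,328,230,120,90,400,300)
m[300:,400:]=c(T,365,180,120,90,400,300)
cv2.imwrite("pics/m0.png",m)
E
```

```text
(no output)
```

View pics/m0.png

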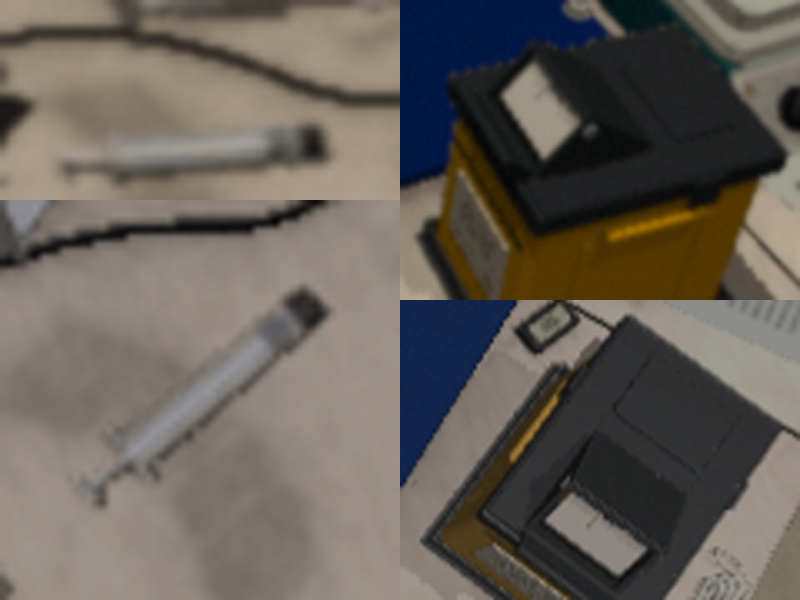

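The mosaic puts the syringe's black cap at top-view pixel (270.7,175) and its thumb plate at (236.8,203.5). The light grey flap quad is clear in both views, and the bin's front faces lower-left in the top view.

```bash
cat > h.py <<'E'
import cv2,numpy as np
from scipy.optimize import least_squares
from scipy.spatial.transform import Rotation as Ro
def und(c,p):return cv2.undistortPoints(np.float64(p).reshape(-1,1,2),c["K"],c["distortion"]).reshape(-1,2)
def ray(c,p):
    d=np.c_[und(c,p),np.ones(len(und(c,p)))]@c["R"]; return -c["R"].T@c["t"],d
def plane(c,p,z):
    o,d=ray(c,p); return o+d*((z-o[2])/d[:,2])[:,None]
def proj(c,X):return cv2.projectPoints(np.float64(X).reshape(-1,1,3),cv2.Rodrigues(c["R"])[0],c["t"],c["K"],c["distortion"])[0].reshape(-1,2)
A=np.array([.788,0,-.616]);U=np.array([.616,0,.788]);M=np.array([-.075,0,.178])
E
python3 - <<'E'
from h import *
T=np.load("top0.npz");S=np.load("scene0.npz")
for n,z in(("nozzle",.0085),("thumb",.0085)):
    pt={"nozzle":[270.2,175],"thumb":[236.6,203]}[n]; ps={"nozzle":[240+322/6.667,195+142/6.667],"thumb":[240+63/6.667,195+161/6.667]}[n]
    print(n,plane(T,[pt],z),plane(S,[ps],z))
Q={}
for n,c,b in(("top",T,(400,225,70,50)),("scene",S,(352,245,40,40))):
    x,y,w,h=b; I=cv2.resize(c["image"][y:y+h,x:x+w],None,fx=8,fy=8,interpolation=cv2.INTER_CUBIC)
    g=I.min(2); m=(g>95).astype(np.uint8)
    cs=max(cv2.findContours(m,0,2)[0],key=cv2.contourArea)
    r=cv2.approxPolyDP(cs,12,True).reshape(-1,2)/8.-.44+[x,y]; Q[n]=r; print(n,cv2.contourArea(cs)/64,r.round(1).tolist())
# lid corners top
L=np.array([[480,518],[628,318],[800,435]]); print("lid",plane(T,(L-[400,300])/3.333+[365,180],.174).round(3))
for n,p,z in(("lamp",[208,222],0),("mscope",[235,262],0),("tape",[165,264],0),("dropper",[296,247],0),("lampcap",[206,192],0),("ball",[350,272],0),("rack base",[235,160],0)): print(n,plane(T,[p],z).round(3))
print(proj(T,[[.169,.576,.219]]))
E
```

```text
nozzle [[ 0.697812  -0.0894895  0.0085   ]] [[ 0.70037688 -0.09180014  0.0085    ]]
thumb [[ 0.61615469 -0.00172759  0.0085    ]] [[ 0.6170191  -0.00306955  0.0085    ]]
top 590.6171875 [[469.4, 233.2], [440.7, 274.4], [468.1, 274.4], [468.1, 272.7], [469.4, 274.4]]
scene 297.5390625 [[367.2, 249.3], [358.7, 258.6], [371.2, 276.3], [380.2, 266.3]]
lid [[ 0.493 -0.369  0.174]
 [ 0.636 -0.475  0.174]
 [ 0.557 -0.589  0.174]]
lamp [[0.563 0.074 0.   ]]
mscope [[ 0.458 -0.005  0.   ]]
tape [[0.447 0.179 0.   ]]
dropper [[ 0.503 -0.165  0.   ]]
lampcap [[0.646 0.085 0.   ]]
ball [[ 0.442 -0.309  0.   ]]
rack base [[0.741 0.011 0.   ]]
[[-73.57228612 387.56291179]]
```

```bash
python3 - <<'E'
from h import *
T=np.load("top0.npz");S=np.load("scene0.npz")
qt=(np.array([[575,487],[650,553],[617,578],[543,520]])-[400,300])/3.333+[365,180]-.35
c=T;x,y,w,h=403,233,42,34
I=cv2.resize(c["image"][y:y+h,x:x+w],None,fx=8,fy=8,interpolation=cv2.INTER_CUBIC)
m=(I.min(2)>95).astype(np.uint8)
n,l,st,ce=cv2.connectedComponentsWithStats(m); k=l[int((251-y)*8),int((424-x)*8)]
cs=cv2.findContours((l==k).astype(np.uint8),0,2)[0][0]; print("comp",k,cv2.contourArea(cs)/64)
r=cv2.approxPolyDP(cs,14,True).reshape(-1,2)/8.-.44+[x,y]; print(r.round(1).tolist(), qt.round(1).tolist())
qs=np.array([[367.2,249.3],[380.2,266.3],[371.2,276.3],[358.7,258.6]]) # top-left, top-right, bottom-right, bottom-left
# order: pin end +y, pin end -y, edge -y, edge +y (front faces -x; viewed from front +y is right?) 
def cor():
    o=M+A*.004
    return np.array([o+U*.040+[0,.030,0],o+U*.040-[0,.030,0],o+U*.002-[0,.03,0],o+U*.002+[0,.03,0]])
def W(p,X):
    R=Ro.from_euler('z',p[2]).as_matrix(); return X@R.T+[p[0],p[1],0]
f=lambda p:np.r_[(proj(T,W(p,cor()))-qt).ravel(),(proj(S,W(p,cor()))-qs).ravel()]
for y0 in(-.65,-2.2,.9):
    s=least_squares(f,[.55,-.47,y0]); print(s.x,s.cost)
    if s.cost<60: print(s.fun.round(1)); b=s.x
for nm,P in(("mouth",M),("lip_end",M-A*.028),("floor_end",M+A*.036)): print(nm,W(b,P[None]).round(4))
R=Ro.from_euler('z',b[2]).as_matrix(); print("A",R@A,"U",R@U)
E
```

```text
comp 1 305.2734375
[[415.7, 238.1], [408.8, 246.1], [430.7, 261.6], [437.9, 253.9]] [[417.2, 235.8], [439.7, 255.6], [429.8, 263.1], [407.6, 245.7]]
[ 0.53041905 -0.47644841 -0.66951416] 17.522505135020833
[ 0.5 -0.2  0.5 -2.2 -0.7 -0.3 -0.3 -0.3  1.3 -1.8  1.4  1.  -2.3  3.2
 -2.1  0.9]
[ 0.53041903 -0.47644842 -0.66951455] 17.522505135076642
[ 0.5 -0.2  0.5 -2.2 -0.7 -0.3 -0.3 -0.3  1.3 -1.8  1.4  1.  -2.3  3.2
 -2.1  0.9]
[ 0.53041907 -0.47644838 -0.66951357] 17.522505135370018
[ 0.5 -0.2  0.5 -2.2 -0.7 -0.3 -0.3 -0.3  1.3 -1.8  1.4  1.  -2.3  3.2
 -2.1  0.9]
mouth [[ 0.4716 -0.4299  0.178 ]]
lip_end [[ 0.4543 -0.4162  0.1952]]
floor_end [[ 0.4939 -0.4475  0.1558]]
A [ 0.61788943 -0.48903646 -0.616     ] U [ 0.48302016 -0.38229246  0.788     ]
```

The fit holds to about 3 px and the chute measures consistently. Before descending I need to know how close the test-tube rack and microscope are to the gripper's body, so I'll check that and work out the first move.

```bash
cat >> h.py <<'E'
from plant import robot
def pose(): 
    s=robot.read_state(); return s,np.array(s["tool_pos"]),Ro.from_rotvec(s["orientation"])
def go(P,Rt):
    s,p,R=pose(); Rt=Ro.from_matrix(Rt) if not isinstance(Rt,Ro) else Rt
    print("from",p.round(4),"shift cm (tool)",(R.inv().apply(np.array(P)-p)*100).round(2),"then turn deg (tool)",np.degrees((R.inv()*Rt).as_rotvec()).round(2), "len",np.linalg.norm(np.array(P)-p).round(3))
BIN=np.array([0.53042,-0.47645]);YAW=-0.655
RB=Ro.from_euler('z',YAW)
def bw(X): return RB.apply(X)+[*BIN,0]
E
python3 - <<'E'
from h import *
T=np.load("top0.npz");S=np.load("scene0.npz")
print("rack S z0",plane(S,[[263,194],[312,186]],0).round(3).tolist())
print("rack T z0",plane(T,[[203,137],[237,164],[266,122]],0).round(3).tolist(), "z.08",plane(T,[[203,137],[237,164],[264,117]],.08).round(3).tolist())
print("scope S",plane(S,[[186,270],[215,278],[240,240]],0).round(3).tolist(),"T",plane(T,[[243,232],[270,295]],0).round(3).tolist())
d=np.array([.68,-.73,0]);d/=np.linalg.norm(d)
x=-d;z=np.array([0,0,-1.]);R=np.c_[x,np.cross(z,x),z]
go([.641,-.028,.19],R); go([.641,-.028,.003],R)
E
```

```text
rack S z0 [[0.757, 0.051, 0.0], [0.897, -0.057, 0.0]]
rack T z0 [[0.806, 0.105, 0.0], [0.729, 0.004, 0.0], [0.857, -0.071, 0.0]] z.08 [[0.775, 0.088, 0.08], [0.703, -0.006, 0.08], [0.836, -0.07, 0.08]]
scope S [[0.355, 0.006, 0.0], [0.38, -0.077, 0.0], [0.534, -0.035, 0.0]] T [[0.539, -0.022, 0.0], [0.376, -0.101, 0.0]]
from [0.169  0.5752 0.2177] shift cm (tool) [-62.3  -44.56   2.83] then turn deg (tool) [-9.000e-02  2.000e-02  3.066e+01] len 0.766
from [0.169  0.5752 0.2177] shift cm (tool) [-62.3  -44.53  21.53] then turn deg (tool) [-9.000e-02  2.000e-02  3.066e+01] len 0.795
```

```bash
python3 - <<'E'
import cv2,numpy as np
T=cv2.imread("pics/top0.png");S=cv2.imread("pics/scene0.png")
m=np.zeros((600,800,3),np.uint8)
m[:,:400]=cv2.resize(S[90:240,200:300],(400,600),interpolation=3)
m[:,400:]=cv2.resize(T[90:240,190:290],(400,600),interpolation=3)
cv2.imwrite("pics/m1.png",m)
E
```

```text
(no output)
```

View pics/m1.png

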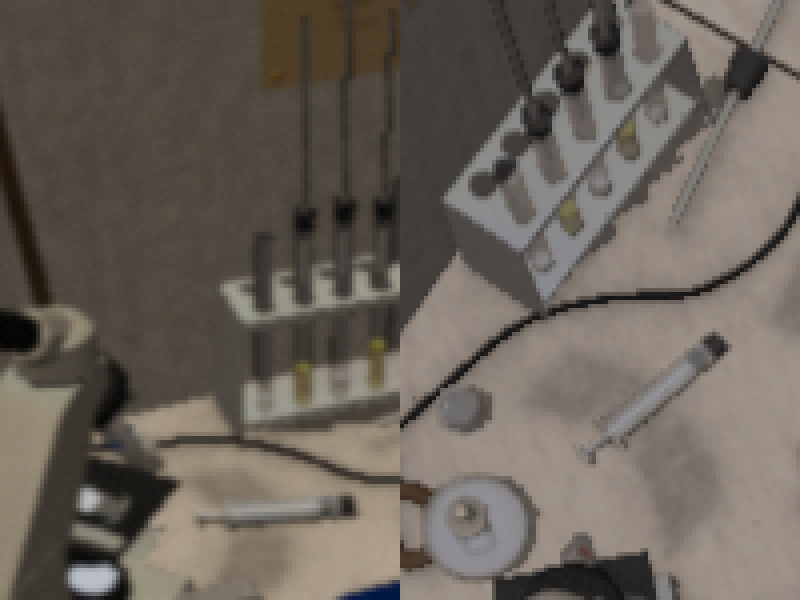

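```bash
python3 -m inch '[[[0,0,-2,0,0,6.1,-1],[0,0,-2,0,0,6.1,-1],[0,0,-2,0,0,6.1,-1],[0,0,-2,0,0,6.1,-1],[0,0,-2,0,0,6.2,-1]]]' 15
python3 - <<'E'
from h import *
T=np.load("top0.npz");S=np.load("scene0.npz")
d=np.array([.68,-.73,0]);d/=np.linalg.norm(d)
x=-d;z=np.array([0,0,-1.]);R=np.c_[x,np.cross(z,x),z]
go([.641,-.028,.30],R)
# scope eyepiece by two rays
(o1,a),(o2,b)=ray(T,[[228,302]]),ray(S,[[190,170]])
k=np.linalg.lstsq(np.c_[a[0],-b[0]],o2-o1,rcond=None)[0]; print("eyepiece",o1+a[0]*k[0],o2+b[0]*k[1])
(o1,a),(o2,b)=ray(T,[[230,250]]),ray(S,[[228,172]])
k=np.linalg.lstsq(np.c_[a[0],-b[0]],o2-o1,rcond=None)[0]; print("head",o1+a[0]*k[0],o2+b[0]*k[1])
print("rack corner",plane(T,[[226.2,167.8]],0),plane(S,[[260,198.5]],0))
E
```

```text
t: 0.6
tool_pos: [0.169, 0.5754, 0.3188]
orientation: [1.258, 2.879, -0.002]
force: [1.2, 0.2, 0.1]
opening: 0.0931
from [0.169  0.5754 0.3188] shift cm (tool) [-76.34  -6.33   1.93] then turn deg (tool) [-0.06  0.03 -0.19] len 0.766
eyepiece [ 0.36004642 -0.03588896  0.33221752] [ 0.37342869 -0.04861183  0.3303762 ]
head [ 0.46080266 -0.02569555  0.26951321] [ 0.48598862 -0.05277841  0.26865032]
rack corner [[0.71729285 0.03388838 0.        ]] [[0.73017493 0.04349901 0.        ]]
```

```bash
cat > log.py <<'E'
from plant import robot; import json
s=robot.read_state(); open("log.txt","a").write(json.dumps([list(map(float,s[k])) for k in("q","tool_pos","orientation")])+"\n")
E
python3 log.py
for i in 1; do python3 -m inch '[[[-2,-0.2,0,0,0,0,-1],[-3.8,-0.32,0,0,0,0,-1],[-3.8,-0.32,0,0,0,0,-1],[-3.8,-0.32,0,0,0,0,-1],[-3.8,-0.32,0,0,0,0,-1]]]'; python3 log.py
python3 -m inch '[[[-3.8,-0.32,0,0,0,0,-1],[-3.8,-0.32,0,0,0,0,-1],[-3.8,-0.32,0,0,0,0,-1],[-3.8,-0.32,0,0,0,0,-1],[-3.8,-0.32,0,0,0,0,-1]]]'; python3 log.py
python3 -m inch '[[[-3.8,-0.32,0,0,0,0,-1],[-3.8,-0.32,0,0,0,0,-1],[-3.8,-0.32,0,0,0,0,-1],[-3.8,-0.32,0,0,0,0,-1],[-3.8,-0.32,0,0,0,0,-1]]]'; python3 log.py
python3 -m inch '[[[-3.8,-0.32,0,0,8,0,-1],[0,0,0,0,8,0,-1],[0,0,0,0,0,0,-1]]]'; python3 log.py
python3 -m inch '[[[0,0,0,0,-8,0,-1],[0,0,0,0,-8,0,-1],[0,0,0,0,0,0,-1]]]'; python3 log.py; done
cat > fit.py <<'E'
from h import *
import json
D=[json.loads(l) for l in open("log.txt")]
def kin(p,q):
    h,a1,l1,l2,e,L=p; a=q[1];b=q[1]+q[2]
    el=np.array([a1+l1*np.sin(a),h+l1*np.cos(a)])
    w=el+l2*np.array([np.sin(b),np.cos(b)])+e*np.array([-np.cos(b),np.sin(b)])
    return el,w
def f(p):
    o=[]
    for q,t,r in D:
        R=Ro.from_rotvec(r); z=R.apply([0,0,1]); wp=np.array(t)-p[5]*z
        el,w=kin(p,q); o+=[w[0]*np.cos(q[0])-wp[0],w[0]*np.sin(q[0])-wp[1],w[1]-wp[2]]
    return np.array(o)
s=least_squares(f,[.4,.0,.45,.45,0,.3]); P=s.x
if __name__=="__main__":
    print(P.round(3),abs(s.fun).max()); print(D[-1][0])
    S,p,R=pose(); print(p,R.as_rotvec())
E
python3 fit.py
```

```text
t: 1.1
tool_pos: [0.2762, 0.4385, 0.3181]
orientation: [-1.251, -2.881, 0.001]
force: [1.1, 0.6, -0.0]
opening: 0.0928
t: 1.6
tool_pos: [0.3942, 0.2886, 0.3183]
orientation: [-1.252, -2.881, 0.001]
force: [0.0, 0.4, 0.2]
opening: 0.0929
t: 2.1
tool_pos: [0.5121, 0.1387, 0.3182]
orientation: [-1.252, -2.881, 0.0]
force: [0.1, 0.2, 1.1]
opening: 0.0932
t: 2.4
tool_pos: [0.5358, 0.1069, 0.3145]
orientation: [-1.153, -2.63, -0.16]
force: [-0.5, 0.3, -0.5]
opening: 0.0931
t: 2.7
tool_pos: [0.5341, 0.1127, 0.3201]
orientation: [1.243, 2.878, -0.0]
force: [0.7, 0.6, -0.2]
opening: 0.0929
[-0.882 -0.251  0.356  0.993  1.346  0.617] 0.05125756233081076
[0.11640081972018715, -0.04147816774007321, 1.482311356478904, -0.0035783577583128013, 1.695023525597698, -0.6393648852742714]
[0.5341068  0.11265222 0.32007293] [ 1.24308586e+00  2.87785064e+00 -3.19523052e-04]
```

```bash
python3 - <<'E'
s=open("fit.py").read()
s=s.replace("h,a1,l1,l2,e,L=p","h,a1,l1,l2,e,L,b_=p").replace("o+=[w[0]*np.cos(q[0])-wp[0],w[0]*np.sin(q[0])-wp[1],","c,s_=np.cos(q[0]),np.sin(q[0]); o+=[w[0]*c-p[6]*s_-wp[0],w[0]*s_+p[6]*c-wp[1],")
s=s.replace("return np.array(o)","return np.r_[o,.02*(np.array(p)-P0)]").replace("s=least_squares(f,[.4,.0,.45,.45,0,.3])","P0=np.array([.4,.05,.425,.425,0,.3,.05]);s=least_squares(f,P0)")
open("fit.py","w").write(s)
E
python3 fit.py
```

```text
[ 0.332  0.042  0.369  0.51  -0.072  0.376  0.051] 0.001690284126510756
[0.11640081972018715, -0.04147816774007321, 1.482311356478904, -0.0035783577583128013, 1.695023525597698, -0.6393648852742714]
[0.5341068  0.11265222 0.32007293] [ 1.24308586e+00  2.87785064e+00 -3.19523052e-04]
```

```bash
python3 -m inch '[[[-3.5,-0.3,0,0,0,0,-1],[-3.5,-0.3,0,0,0,0,-1],[-3.5,-0.3,0,0,0,0,-1],[-3.5,-0.3,0,0,0,0,-1],[-3.0,-0.3,0,0,0,0,-1]]]'
python3 -m inch '[[[0,0,4,0,0,0,-1],[0,0,4,0,0,0,-1],[0,0,2,0,0,0,-1],[0,0,0,0,0,0,-1]]]'
python3 - <<'E'
from h import *
s,p,R=pose(); c=robot.read_camera("wrist"); cv2.imwrite("pics/w1.png",c["image"]); np.savez("w1.npz",p=p,r=R.as_matrix(),**{k:c[k] for k in c if c[k] is not None})
print(p,R.as_rotvec(),c["tool_from_camera"].round(3))
E
```

```text
t: 3.2
tool_pos: [0.6408, -0.0252, 0.3186]
orientation: [-1.251, -2.881, -0.001]
force: [0.9, 0.1, 0.5]
opening: 0.0932
t: 3.6
tool_pos: [0.6376, -0.0237, 0.2139]
orientation: [-1.248, -2.874, 0.003]
force: [-0.0, -0.1, -0.1]
opening: 0.0932
[ 0.63756342 -0.02368884  0.2138716 ] [-1.24834271e+00 -2.87414460e+00  2.57351366e-03] [[-0.001 -0.955 -0.296  0.082]
 [ 1.    -0.001  0.001  0.   ]
 [-0.002 -0.296  0.955 -0.166]
 [ 0.     0.     0.     1.   ]]
```

View pics/w1.png

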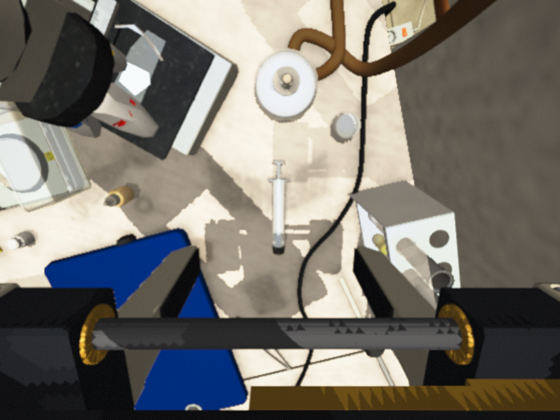

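The wrist view shows the thumb plate at (279,162), the nozzle at (279,252), and the near rack corner at about (370,240).

```bash
cat >> h.py <<'E'
def wcam(f):
    w=np.load(f); H=w["tool_from_camera"]; Rw=w["r"]@H[:3,:3]; tw=w["r"]@H[:3,3]+w["p"]
    return dict(K=w["K"],distortion=w["distortion"],R=Rw.T,t=-Rw.T@tw,image=w["image"])
E
python3 - <<'E'
from h import *
W=wcam("w1.npz")
X=plane(W,[[278.5,161],[278.5,253],[278,180]],.0085); print(X.round(4).tolist(),np.linalg.norm(X[0]-X[1]))
print("rack",plane(W,[[372,242]],0).round(3), "rack px of top corner z.08?",plane(W,[[357,196],[415,183]],.08).round(3))
th=X[0];d=(X[1]-X[0]);d/=np.linalg.norm(d)
m=(X[0]+X[1])/2; g=m-d*.025; print("mid",m,"grasp",g,"ang",np.degrees(np.arctan2(d[1],d[0])))
d[2]=0;x=-d/np.linalg.norm(d);z=np.array([0,0,-1.]);R=np.c_[x,np.cross(z,x),z]
go([g[0],g[1],.003],R)
c=g-0; y=np.cross(z,x); rk=plane(W,[[372,242]],0)[0]; print("rack rel x,y",(rk-g)@x,(rk-g)@y)
E
```

```text
[[0.6181, 0.0012, 0.0085], [0.7024, -0.0887, 0.0085], [0.6338, -0.0165, 0.0085]] 0.12319791270345029
rack [[0.787 0.007 0.   ]] rack px of top corner z.08? [[0.695 0.037 0.08 ]
 [0.727 0.086 0.08 ]]
mid [ 0.6602432  -0.04378639  0.0085    ] grasp [ 0.6431526  -0.02554052  0.0085    ] ang -46.87252176851964
from [ 0.6389 -0.0238  0.217 ] shift cm (tool) [-0.49  0.24 21.39] then turn deg (tool) [-0.13 -0.2  -0.08] len 0.214
rack rel x,y -0.07432010284117643 0.12698247216432348
```

```bash
python3 - <<'E'
from h import *
T=np.load("top0.npz");S=np.load("scene0.npz");W=wcam("w1.npz")
def tri(*v):
    A_=np.zeros((3,3));b=np.zeros(3)
    for c,p in v:
        o,d=ray(c,[p]);d=d[0]/np.linalg.norm(d[0]);Q=np.eye(3)-np.outer(d,d);A_+=Q;b+=Q@o
    X=np.linalg.solve(A_,b); return X,[ (proj(c,X)-p).round(1).tolist() for c,p in v]
a=np.radians(-46.87+90)
for nm,v in(("topA",((T,[221,152.4]),(S,[261,170]),(W,[415,209]))),("topA TS",((T,[221,152.4]),(S,[261,170]))),("top left",((T,[201,141]),(S,[255,161]),(W,[357,196])))):
    X,e=tri(*v); r=X-[.643,-.0255,0]; print(nm,X.round(3),e,"rel y",r[0]*np.cos(a)+r[1]*np.sin(a),"x",r[0]*np.cos(a+np.pi/2)+r[1]*np.sin(a+np.pi/2))
print("wrist px of rack base",proj(W,[[.717,.034,0],[.730,.0435,0]]))
E
```

```text
topA [0.731 0.047 0.108] [[[-5.3, -3.0]], [[-2.2, 0.8]], [[-16.2, 12.0]]] rel y 0.11413673100015967 x -0.007429466385030968
topA TS [0.719 0.03  0.124] [[[0.3, -0.3]], [[-0.3, 0.0]]] rel y 0.09311201415627363 x -0.01159899561914264
top left [0.699 0.049 0.163] [[[9.3, 13.0]], [[-3.4, -1.2]], [[44.4, 19.8]]] rel y 0.09206381863231489 x 0.015762065913560455
wrist px of rack base [[351.58593069 193.83364109]
 [363.83649318 195.28099107]]
```

The rack's top corner would come within a few mm of the gripper's body. I'll first grip at the syringe's middle with the gripper set 2 cm away from the rack, carry it clear, then regrasp.

```bash
python3 - <<'E'
from h import *
d=np.array([np.cos(np.radians(-46.87)),np.sin(np.radians(-46.87)),0]);x=-d;z=np.array([0,0,-1.]);R=np.c_[x,np.cross(z,x),z]
go([.6455,-.0575,.004],R)
E
```

```text
from [ 0.6389 -0.0238  0.217 ] shift cm (tool) [-2.99 -1.77 21.29] then turn deg (tool) [-0.13 -0.2  -0.08] len 0.216
```

```bash
python3 -m inch '[[[-1.5,-0.9,0,0,0,0,-1],[-1.5,-0.9,0,0,0,0,-1],[0,0,4,0,0,0,-1],[0,0,4,0,0,0,-1],[0,0,4,0,0,0,-1]]]' 15
python3 -m inch '[[[0,0,3,0,0,0,-1],[0,0,2.5,0,0,0,-1],[0,0,2,0,0,0,-1],[0,0,1.0,0,0,0,-1],[0,0,0,0,0,0,-1]]]'
python3 - <<'E'
from h import *
d=np.array([np.cos(np.radians(-46.87)),np.sin(np.radians(-46.87)),0]);x=-d;z=np.array([0,0,-1.]);R=np.c_[x,np.cross(z,x),z]
go([.6455,-.0575,.004],R)
E
```

```text
t: 4.15
tool_pos: [0.6493, -0.0607, 0.0999]
orientation: [1.252, 2.877, 0.001]
force: [-0.2, -0.3, -0.6]
opening: 0.0932
t: 4.65
tool_pos: [0.6473, -0.0595, 0.013]
orientation: [-1.253, -2.88, 0.001]
force: [0.1, -0.6, 0.4]
opening: 0.0928
from [ 0.6473 -0.0595  0.013 ] shift cm (tool) [0.27 0.01 0.9 ] then turn deg (tool) [-0.05 -0.05 -0.15] len 0.009
```

```bash
python3 -m inch '[[[0,0,0.8,0,0,0,-0.5],[0,0,0,0,0,0,0],[0,0,0,0,0,0,0.2],[0,0,0,0,0,0,0.4],[0,0,0,0,0,0,1]]]' 12
python3 -m inch '[[[0,0,0,0,0,0,1],[0,0,0,0,0,0,1],[0,0,0,0,0,0,1]]]'
python3 -m inch '[[[0,0,-0.8,0,0,0,1],[0,-2,0,0,0,0,1],[0,-3,0,0,0,0,1],[0,0,0,0,0,0,1],[0,0,0.8,0,0,0,1]]]'
python3 -m inch '[[[0,0,0,0,0,0,1],[0,0,0,0,0,0,0],[0,0,0,0,0,0,-0.4],[0,0,0,0,0,0,-0.4]]]'
python3 -m inch '[[[0,0,-4,0,0,0,-0.4],[0,0,-4,0,0,0,-0.4],[0,0,-4,0,0,0,-1],[0,0,-3,0,0,0,-1],[0,0,0,0,0,0,-1]]]'
python3 - <<'E'
from h import *
s,p,R=pose(); c=robot.read_camera("wrist"); cv2.imwrite("pics/w2.png",c["image"]); np.savez("w2.npz",p=p,r=R.as_matrix(),**{k:c[k] for k in c if c[k] is not None})
E
```

```text
t: 5.15
tool_pos: [0.6479, -0.0585, 0.0063]
orientation: [1.251, 2.881, 0.0]
force: [0.3, -0.0, -0.8]
opening: 0.0571
t: 5.45
tool_pos: [0.6475, -0.0584, 0.0057]
orientation: [1.252, 2.881, 0.0]
force: [-0.1, 0.3, 0.7]
opening: 0.0337
t: 5.95
tool_pos: [0.6122, -0.0932, 0.0074]
orientation: [1.252, 2.878, 0.001]
force: [0.7, -1.0, 0.2]
opening: 0.0007
t: 6.35
tool_pos: [0.6112, -0.0923, 0.0056]
orientation: [-1.251, -2.882, 0.0]
force: [0.1, -0.0, -0.3]
opening: 0.0197
t: 6.85
tool_pos: [0.6146, -0.0932, 0.1624]
orientation: [1.248, 2.872, 0.003]
force: [0.4, -0.1, 0.8]
opening: 0.0598
```

View pics/w2.png

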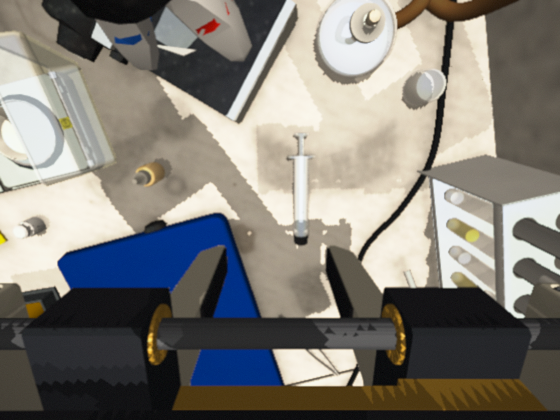

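The fingers were slower than I allowed, so the syringe was only pushed, not carried. It has moved partly clear: thumb plate at (300,134), nozzle at (300,243), still straight.

```bash
python3 - <<'E'
from h import *
W=wcam("w2.npz")
X=plane(W,[[299.5,135],[301,243]],.0085); print(X.round(4).tolist(),np.linalg.norm(X[0]-X[1]))
d=(X[1]-X[0]);d/=np.linalg.norm(d); g=(X[0]+X[1])/2-d*.025; print(g,np.degrees(np.arctan2(d[1],d[0])))
x=-d;z=np.array([0,0,-1.]);R=np.c_[x,np.cross(z,x),z]
go([g[0],g[1],.003],R); print("rack",(np.array([.719,.031,0])-g)@R)
E
```

```text
[[0.5906, -0.0299, 0.0085], [0.6763, -0.1151, 0.0085]] 0.1208893505416214
[ 0.61570288 -0.05486951  0.0085    ] -44.836248664750556
from [ 0.6132 -0.0929  0.1593] shift cm (tool) [ 2.69  2.72 15.62] then turn deg (tool) [ 0.2   0.3  -2.13] len 0.161
rack [-0.01270542  0.13372524  0.0085    ]
```

```bash
python3 -m inch '[[[1.4,1.4,0,0,0,-2.1,-1],[1.3,1.3,0,0,0,0,-1],[0,0,4,0,0,0,-1],[0,0,4,0,0,0,-1],[0,0,3,0,0,0,-1]]]'
python3 -m inch '[[[0,0,2,0,0,0,-1],[0,0,1.6,0,0,0,-1],[0,0,0,0,0,0,-1]]]'
python3 - <<'E'
from h import *
d=np.array([np.cos(np.radians(-44.84)),np.sin(np.radians(-44.84)),0]);x=-d;z=np.array([0,0,-1.]);R=np.c_[x,np.cross(z,x),z]
go([.6157,-.0549,.003],R)
E
```

```text
t: 7.4
tool_pos: [0.6095, -0.0529, 0.0417]
orientation: [-1.197, -2.9, 0.001]
force: [0.2, 0.5, -0.3]
opening: 0.0926
t: 7.7
tool_pos: [0.6089, -0.0534, 0.006]
orientation: [-1.197, -2.898, 0.002]
force: [0.2, -0.6, 0.6]
opening: 0.0931
from [ 0.6089 -0.0534  0.006 ] shift cm (tool) [-0.59  0.38  0.3 ] then turn deg (tool) [-0.19 -0.28 -0.03] len 0.008
```

```bash
python3 -m inch '[[[-0.6,0.35,0.2,0,0,0,-1],[0,0,0,0,0,0,1],[0,0,0,0,0,0,1],[0,0,0,0,0,0,1],[0,0,0,0,0,0,1]]]' 15
python3 -m inch '[[[0,0,0,0,0,0,1],[0,0,0,0,0,0,1],[0,0,0,0,0,0,1],[0,0,0,0,0,0,1],[0,0,0,0,0,0,1]]]'
python3 -m inch '[[[0,0,0,0,0,0,1],[0,0,0,0,0,0,1],[0,0,0,0,0,0,1],[0,0,0,0,0,0,1],[0,0,0,0,0,0,1]]]'
```

```text
t: 8.2
tool_pos: [0.6187, -0.0563, 0.0083]
orientation: [1.199, 2.903, 0.0]
force: [0.5, -0.1, -0.4]
opening: 0.0657
t: 8.7
tool_pos: [0.6182, -0.0562, 0.0076]
orientation: [-1.199, -2.904, 0.0]
force: [0.2, 0.1, 0.3]
opening: 0.0257
t: 9.2
tool_pos: [0.6183, -0.0562, 0.0076]
orientation: [-1.199, -2.904, 0.0]
force: [0.2, -0.0, -0.1]
opening: 0.0164
```

The tips sit just at axis height, so the grip is shallow. I'll open slightly, go lower, regrip and lift.

```bash
python3 -m inch '[[[0,0,0,0,0,0,0.45],[0,0,0,0,0,0,0.45],[0,0,0.45,0,0,0,0.45],[0,0,0,0,0,0,0.45],[0,0,0,0,0,0,1]]]' 20
python3 -m inch '[[[0,0,0,0,0,0,1],[0,0,0,0,0,0,1],[0,0,0,0,0,0,1],[0,0,0,0,0,0,1],[0,0,0,0,0,0,1]]]'
python3 -m inch '[[[0,0,-1,0,0,0,1],[0,0,-2,0,0,0,1],[0,0,-4,0,0,0,1],[0,0,-4,0,0,0,1],[0,0,-4,0,0,0,1]]]'
```

```text
t: 9.7
tool_pos: [0.618, -0.0562, 0.0027]
orientation: [-1.199, -2.903, 0.0]
force: [-0.6, 0.1, 0.4]
opening: 0.021
t: 10.2
tool_pos: [0.6183, -0.0562, 0.0032]
orientation: [-1.199, -2.904, -0.0]
force: [0.5, 0.4, 0.6]
opening: 0.0158
t: 10.7
tool_pos: [0.6181, -0.0562, 0.1555]
orientation: [1.199, 2.903, 0.0]
force: [0.7, 0.4, -0.3]
opening: 0.0161
```

```bash
cat >> h.py <<'E'
def tgt(s,u,y=0,mode=1):
    P=bw(M+A*s+U*u+np.array([0,y,0])); a=RB.apply(A);U_=RB.apply(U)
    x,z=(-a,-U_) if mode==1 else (-U_,a)
    return P,np.c_[x,np.cross(z,x),z]
E
python3 - <<'E'
from h import *
P,R=tgt(-.13,.04); print(P); go(P,R)
E
```

```text
[ 0.40924228 -0.38337047  0.2896    ]
from [ 0.6181 -0.0562  0.1555] shift cm (tool) [ -8.29 -37.92 -13.42] then turn deg (tool) [ 2.45 37.98 -7.07] len 0.411
```

```bash
python3 -m inch '[[[-0.2,-1.5,-2,0,0,0,1],[-0.7,-3,-2,0,0,0,1],[-0.7,-3.2,-2,0,0,0,1],[-0.7,-3.2,-2,0,0,0,1],[-0.7,-3.2,-2,0,0,0,1]]]'
python3 -m inch '[[[-0.8,-3.4,-2,0,0,0,1],[-0.8,-3.4,-1.4,0,0,0,1],[-0.8,-3.4,0,0,0,0,1],[-0.8,-3.4,0,0,0,0,1],[-0.8,-3.4,0,0,0,0,1]]]'
python3 -m inch '[[[-0.8,-3.4,0,0,0,0,1],[-0.6,-2,0,0,0,0,1],[0,-1.4,0,0,0,0,1],[0,0,0,0,0,0,1]]]'
python3 -m inch '[[[0,0,0,0.5,7.6,-1.4,1],[0,0,0,0.5,7.6,-1.4,1],[0,0,0,0.5,7.6,-1.4,1],[0,0,0,0.5,7.6,-1.4,1],[0,0,0,0.5,7.6,-1.4,1]]]'
python3 -m inch '[[[0,0,0,0,0,0,1],[0,0,0,0,0,0,1]]]'
python3 - <<'E'
from h import *
P,R=tgt(-.13,.04);go(P,R)
s,p,R=pose(); print(s["q"],s["opening"]);c=robot.read_camera("wrist"); cv2.imwrite("pics/w3.png",c["image"]); np.savez("w3.npz",p=p,r=R.as_matrix(),**{k:c[k] for k in c if c[k] is not None})
E
```

```text
t: 11.2
tool_pos: [0.5392, -0.1781, 0.2549]
orientation: [1.198, 2.903, -0.0]
force: [0.3, -0.4, 0.1]
opening: 0.0161
t: 11.7
tool_pos: [0.4476, -0.3271, 0.2884]
orientation: [1.198, 2.902, -0.001]
force: [0.6, -0.7, -0.2]
opening: 0.0163
t: 12.1
tool_pos: [0.4094, -0.3849, 0.2876]
orientation: [1.202, 2.902, -0.001]
force: [0.3, -0.2, 0.0]
opening: 0.0159
t: 12.6
tool_pos: [0.4116, -0.3831, 0.2884]
orientation: [-0.802, -2.363, -0.276]
force: [1.1, -0.7, 0.1]
opening: 0.0163
t: 12.8
tool_pos: [0.4113, -0.3832, 0.2844]
orientation: [-0.803, -2.363, -0.277]
force: [-0.9, -0.1, 0.4]
opening: 0.0161
from [ 0.4113 -0.3832  0.2844] shift cm (tool) [ 0.44 -0.14 -0.31] then turn deg (tool) [-0.06 -0.19 -0.02] len 0.006
[-0.78613336  0.6963471   0.79994501 -0.11054389  2.30484157 -1.74788861] 0.01614486994890607
```

View pics/w3.png

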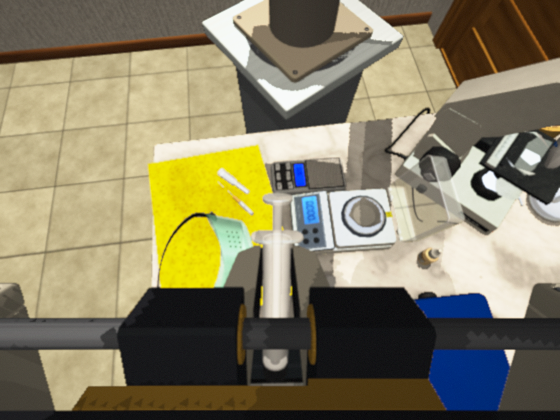

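The wrist view shows the syringe gripped near its flange, with the thumb plate at (275,200), but the bin isn't in view. I'll check the alignment with the fixed cameras.

```bash
python3 - <<'E'
from h import *
m=np.zeros((600,800,3),np.uint8)
T=robot.read_camera("top");S=robot.read_camera("scene")
np.savez("top1.npz",**T);np.savez("scene1.npz",**S)
m[:300]=cv2.resize(T["image"][195:270,320:520],(800,300),interpolation=3)
m[300:]=cv2.resize(S["image"][205:280,270:470],(800,300),interpolation=3)
cv2.imwrite("pics/m2.png",m)
s,p,R=pose()
tip=p+R.apply([-.084,0,-.0055]);th=p+R.apply([.040,0,-.0055])
for n,c in(("T",T),("S",S)): print(n,"nozzle,thumb",proj(c,[tip,th]).round(1).tolist(),"lip corners, roof-front?",proj(c,[bw(M-A*.028+[0,y,0]) for y in(.035,-.035)]+[bw(M-A*.004+U*.05+[0,y,0]) for y in(.033,-.033)]).round(1).tolist())
E
```

```text
T nozzle,thumb [[425.7, 254.9], [408.7, 292.0]] lip corners, roof-front? [[401.0, 252.7], [427.3, 273.3], [418.5, 234.2], [443.9, 253.7]]
S nozzle,thumb [[362.8, 247.4], [320.1, 227.6]] lip corners, roof-front? [[345.6, 254.7], [360.0, 278.4], [368.7, 242.5], [383.7, 264.1]]
```

View pics/m2.png

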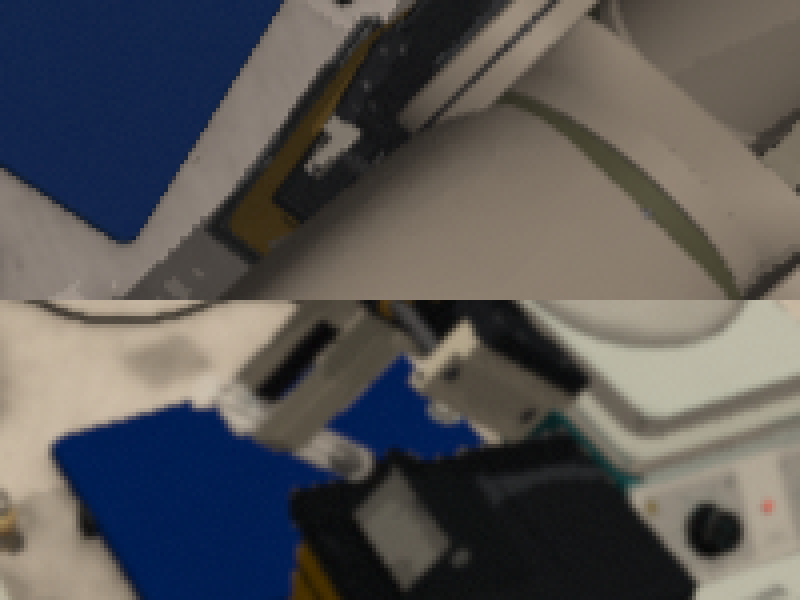

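In the scene view the nozzle is at about (361,245.5) against a predicted (363,247), and the flap and roof corners are where the fit puts them. The alignment is good to a few mm, so I'll lower and feed in.

```bash
python3 -m inch '[[[0,-0.1,1.2,0,0,0,1],[0,0,1.2,0,0,0,1],[-1.5,0,0,0,0,0,1],[-1.5,0,0,0,0,0,1],[0,0,0,0,0,0,1]]]' 25
cat > where.py <<'E'
from h import *
import sys
s,p,R=pose(); b=RB.inv().apply(p-[*BIN,0])-M
print("t",s["t"],"s,u,y mm",(np.array([b@A,b@U,b[1]])*1000).round(1),"F bin frame",RB.inv().apply(s["force"]).round(1),"open",round(s["opening"],4))
go(*tgt(*map(float,sys.argv[1:4]),mode=int(sys.argv[4])))
E
python3 where.py -0.02 .012 0 1
```

```text
t: 13.45
tool_pos: [0.417, -0.3905, 0.2522]
orientation: [-0.808, -2.37, -0.273]
force: [-0.5, 0.1, -1.5]
opening: 0.0163
t 13.45 s,u,y mm [-98.7  17.   -0.9] F bin frame [-0.4 -0.2 -1.5] open 0.0163
from [ 0.417  -0.3905  0.2522] shift cm (tool) [-7.87  0.11  0.54] then turn deg (tool) [-0.05  0.28 -0.13] len 0.079
```

```bash
python3 -m inch '[[[-0.8,0.1,0.4,0,0,0,1],[-0.8,0,0,0,0,0,1],[-0.8,0,0,0,0,0,1],[0,0,0,0,0,0,1]]]'; python3 where.py -0.02 .012 0 1
python3 -m inch '[[[-0.8,0,0,0,0,0,1],[-0.8,0,0,0,0,0,1],[0,0,0,0,0,0,1]]]'; python3 where.py -0.02 .012 0 1
```

```text
t: 13.85
tool_pos: [0.4304, -0.3994, 0.2312]
orientation: [-0.805, -2.364, -0.277]
force: [-1.9, 2.4, 2.6]
opening: 0.016
t 13.85 s,u,y mm [-73.2  10.4   0.2] F bin frame [-2.9  0.8  2.6] open 0.016
from [ 0.4304 -0.3994  0.2312] shift cm (tool) [-5.31 -0.01 -0.17] then turn deg (tool) [-0.02 -0.13 -0.09] len 0.053
t: 14.15
tool_pos: [0.4405, -0.4073, 0.2202]
orientation: [-0.805, -2.363, -0.277]
force: [-2.2, 1.9, -0.1]
opening: 0.0166
t 14.15 s,u,y mm [-56.3   9.6   0.1] F bin frame [-2.9  0.2 -0.1] open 0.0166
from [ 0.4405 -0.4073  0.2202] shift cm (tool) [-3.63 -0.   -0.25] then turn deg (tool) [-0.02 -0.15 -0.08] len 0.036
```

The roughly 3 N against the syringe matches the flap spring. I'll carry on.

```bash
python3 -m inch '[[[-0.8,0,0,0,0,0,1],[-0.8,0,0,0,0,0,1],[-0.8,0,0,0,0,0,1],[0,0,0,0,0,0,1]]]'; python3 where.py -0.02 .012 0 1
python3 -m inch '[[[-0.7,0,0,0,0,0,1],[0,0,0,0,0,0,1],[0,0,0,0,0,0,1],[0,0,0,0,0,0,1]]]'; python3 where.py -0.02 .012 0 1
python3 - <<'E'
from h import *
s,p,R=pose();S=robot.read_camera("scene");c=robot.read_camera("wrist")
m=np.zeros((600,800,3),np.uint8)
m[:,:400]=cv2.resize(S["image"][210:300,330:390],(400,600),interpolation=3)
m[:,400:]=cv2.resize(c["image"][150:420,190:370],(400,600),interpolation=3)
cv2.imwrite("pics/m3.png",m)
E
```

```text
t: 14.55
tool_pos: [0.4555, -0.4188, 0.2053]
orientation: [-0.805, -2.364, -0.277]
force: [-2.2, 1.8, -2.1]
opening: 0.0161
t 14.55 s,u,y mm [-32.1   9.5   0.1] F bin frame [-2.9  0.1 -2.1] open 0.0161
from [ 0.4555 -0.4188  0.2053] shift cm (tool) [-1.21 -0.01 -0.25] then turn deg (tool) [-0.03 -0.13 -0.07] len 0.012
t: 14.95
tool_pos: [0.4597, -0.4222, 0.2029]
orientation: [-0.805, -2.365, -0.276]
force: [-2.1, 1.0, -2.8]
opening: 0.0161
t 14.95 s,u,y mm [-26.5  10.9  -0.1] F bin frame [-2.2 -0.5 -2.8] open 0.0161
from [ 0.4597 -0.4222  0.2029] shift cm (tool) [-0.65  0.01 -0.11] then turn deg (tool) [-0.04 -0.03 -0.1 ] len 0.007
```

View pics/m3.png

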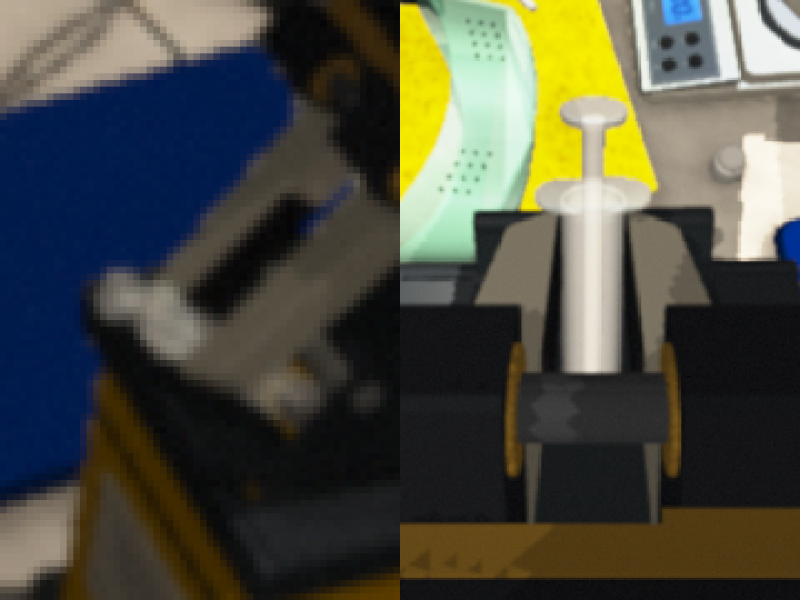

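In the wrist crop the syringe at (597,·) is centred between the lip edges at 475 and 712, and the flap is held open on the barrel. I'll go in 4 mm more, lower to the floor and let go.

```bash
python3 -m inch '[[[-0.4,0,0,0,0,0,1],[0,0,0.3,0,0,0,1],[0,0,0.2,0,0,0,1],[0,0,0,0,0,0,1]]]'; python3 where.py -0.1 .1 0 1
python3 -m inch '[[[0,0,0,0,0,0,0.6],[0,0,0,0,0,0,0.3],[0,0,0,0,0,0,0],[0,0,0,0,0,0,0],[0,0,0,0,0,0,0]]]'
python3 -m inch '[[[0,0,0,0,0,0,0],[0,0,-1,0,0,0,0],[0,0,-3,0,0,0,0],[0,0,-4,0,0,0,0],[0,0,-4,0,0,0,0]]]';python3 where.py -0.16 .09 0 2
```

```text
t: 15.45
tool_pos: [0.4597, -0.4221, 0.1962]
orientation: [-0.805, -2.365, -0.276]
force: [-1.1, -0.8, -1.0]
opening: 0.0158
t 15.45 s,u,y mm [-22.4   5.7   0. ] F bin frame [-0.5 -1.3 -1. ] open 0.0158
from [ 0.4597 -0.4221  0.1962] shift cm (tool) [ 7.77 -0.02 -9.43] then turn deg (tool) [-0.03 -0.02 -0.08] len 0.122
t: 15.95
tool_pos: [0.4598, -0.4222, 0.1965]
orientation: [-0.805, -2.365, -0.276]
force: [0.2, -0.1, -0.1]
opening: 0.0443
t: 16.45
tool_pos: [0.4907, -0.4445, 0.2694]
orientation: [-0.808, -2.376, -0.27]
force: [33.4, -31.4, 18.2]
opening: 0.0464
t 16.45 s,u,y mm [-37.4  86.9   1.2] F bin frame [45.6 -4.6 18.2] open 0.0464
from [ 0.4907 -0.4445  0.2694] shift cm (tool) [12.26 -0.13 -0.45] then turn deg (tool) [-1.500e-01 -8.935e+01  6.000e-02] len 0.123
```

```bash
python3 -m inch '[[[0,0,0,0,0,0,0],[0,0,0,0,0,0,0]]]';python3 where.py -0.16 .09 0 2; python3 - <<'E'
from h import *
s,p,R=pose();S=robot.read_camera("scene");c=robot.read_camera("wrist");print(s["q"].round(3),s["joint_torque"].round(1))
m=np.zeros((600,800,3),np.uint8)
m[:,:400]=cv2.resize(S["image"][120:300,330:450],(400,600),interpolation=3)
m[:,400:]=cv2.resize(c["image"][120:420,180:380],(400,600),interpolation=3)
cv2.imwrite("pics/m4.png",m)
E
```

```text
t: 16.65
tool_pos: [0.4915, -0.4451, 0.2707]
orientation: [-0.809, -2.382, -0.267]
force: [0.8, -0.3, 0.8]
opening: 0.0466
t 16.65 s,u,y mm [-37.4  88.4   1.2] F bin frame [0.8 0.2 0.8] open 0.0466
from [ 0.4915 -0.4451  0.2707] shift cm (tool) [12.26 -0.13 -0.37] then turn deg (tool) [-1.900e-01 -8.903e+01  8.000e-02] len 0.123
[-0.772  1.212  0.024 -0.131  2.545 -1.771] [  0.1 -91.8 -43.6  -0.5   4.4  -0. ]
```

View pics/m4.png

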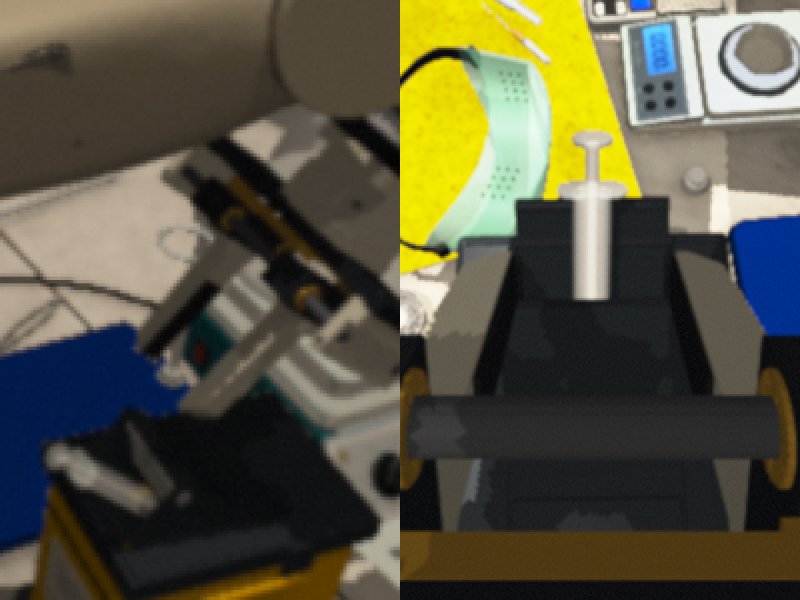

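The 45 N was the arm braking as the elbow reached its straight limit (q3 = 0.024), and it reads about 0 now. The syringe stays pinched in the chute with the flap open on it. I'll back off up the slope, close the fingers, and pitch to push at about 60° below level for reach.

```bash
python3 -m inch '[[[1,0,0,0,0,0,0],[2,0,0,0,0,0,0],[2.5,0,0,0,0,0,0.5],[2.5,0,0,0,0,0,1],[2,0,0,0,0,0,1]]]' 10
python3 -m inch '[[[0,0,0,0,-6,0,1],[0,0,0,0,-7,0,1],[0,0,0,0,-7,0,1],[0,0,0,0,-7,0,1],[0,0,0,0,0,0,1]]]';python3 where.py -0.14 .06 0 2
python3 -m inch '[[[0,0,0,0,-7,0,1],[0,0,0,0,-7,0,1],[0,0,0,0,-7,0,1],[0,0,0,0,-7,0,1],[0,0,0,0,0,0,1]]]';python3 where.py -0.14 .06 0 2
python3 -c "
from h import *
print(pose()[0]['q'])"
```

```text
t: 17.25
tool_pos: [0.4275, -0.3959, 0.3338]
orientation: [-0.811, -2.385, -0.265]
force: [-0.6, 0.5, 0.1]
opening: 0.0276
t: 17.75
tool_pos: [0.4267, -0.395, 0.3345]
orientation: [-0.959, -2.822, -0.075]
force: [-0.3, 1.2, 0.6]
opening: 0.0006
t 17.75 s,u,y mm [-141.2   88.3    1.5] F bin frame [-0.9  0.8  0.6] open 0.0006
from [ 0.4267 -0.395   0.3345] shift cm (tool) [ 1.24 -0.14  2.55] then turn deg (tool) [ -0.21 -61.6    0.1 ] len 0.028
t: 18.25
tool_pos: [0.4261, -0.3943, 0.3299]
orientation: [0.914, 2.693, -0.147]
force: [-0.3, -0.1, -0.6]
opening: 0.0003
t 18.25 s,u,y mm [-139.1   84.2    1.6] F bin frame [-0.2 -0.3 -0.6] open 0.0003
from [ 0.4261 -0.3943  0.3299] shift cm (tool) [ 2.05 -0.15  1.27] then turn deg (tool) [ -0.11 -34.12   0.11] len 0.024
[-0.87775143 -0.25788016  1.69230915  0.06638142  1.40252612 -1.79541619]
```

```bash
python3 -m inch '[[[0,0,0,0,-7,0,1],[0,0,0,0,-7,0,1],[0,0,0,0,0,0,1]]]';python3 where.py -0.115 .03 0 2
python3 - <<'E'
from h import *
s,p,R=pose(); c=robot.read_camera("wrist"); cv2.imwrite("pics/w5.png",c["image"]); np.savez("w5.npz",p=p,r=R.as_matrix(),**{k:c[k] for k in c if c[k] is not None})
print(s["q"].round(2)); W=wcam("w5.npz"); print("thumb pred u=8.5,25:",proj(W,[bw(M-A*.062+U*.0085),bw(M-A*.062+U*.025)]).round(0).tolist(),"lip",proj(W,[bw(M-A*.028+[0,y,0]) for y in(.035,-.035)]).round(0).tolist())
E
```

```text
t: 18.55
tool_pos: [0.4264, -0.3945, 0.3278]
orientation: [0.838, 2.472, -0.239]
force: [-0.7, 0.2, -1.1]
opening: 0.0003
t 18.55 s,u,y mm [-137.5   82.7    1.7] F bin frame [-0.6 -0.3 -1.1] open 0.0003
from [ 0.4264 -0.3945  0.3278] shift cm (tool) [ 4.15 -0.16  3.94] then turn deg (tool) [ -0.04 -20.42   0.09] len 0.057
[-0.93 -0.5   1.94  0.15  1.16 -1.87]
thumb pred u=8.5,25: [[274.0, 164.0], [274.0, 183.0]] lip [[310.0, 162.0], [239.0, 162.0]]
```

View pics/w5.png

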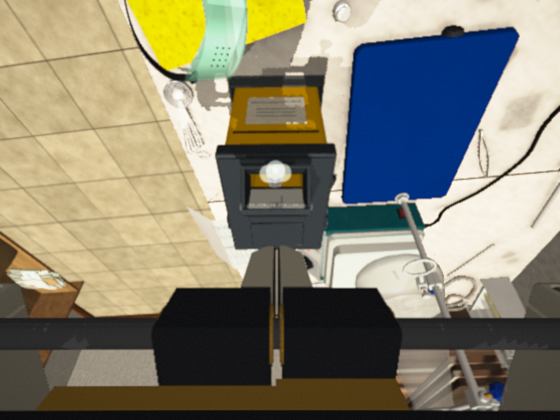

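The thumb plate is at (274,171), centred on the chute and about 15 mm above the floor plane, with the flap resting on the barrel. I'll line up behind it.

```bash
python3 where.py -0.09 .016 -0.001 2
```

```text
t 18.6 s,u,y mm [-138.3   85.9    1.2] F bin frame [-0.2 -0.5 -0.2] open 0.0003
from [ 0.4272 -0.3957  0.3308] shift cm (tool) [ 4.87 -0.2   6.96] then turn deg (tool) [ -0.1  -20.36   0.11] len 0.085
```

```bash
python3 -m inch '[[[1.7,-0.1,2,0,0,0,1],[1.7,-0.1,2.5,0,0,0,1],[1.5,0,2.4,0,0,0,1],[0,0,0,0,0,0,1],[0,0,0,0,0,0,1]]]' 20; python3 where.py 0.025 .016 -0.001 2
```

```text
t: 19.1
tool_pos: [0.4238, -0.3961, 0.2494]
orientation: [0.835, 2.468, -0.243]
force: [0.2, 0.7, 0.8]
opening: 0.0005
t 19.1 s,u,y mm [-90.1  20.2  -1.2] F bin frame [-0.2  0.7  0.8] open 0.0005
from [ 0.4238 -0.3961  0.2494] shift cm (tool) [-3.56  0.04 10.95] then turn deg (tool) [ -0.1  -20.12   0.18] len 0.115
```

```bash
python3 -m inch '[[[-0.31,0,0.95,0,0,0,1],[-0.31,0,0.95,0,0,0,1],[-0.31,0,0.95,0,0,0,1],[0,0,0,0,0,0,1]]]'; python3 where.py 0.025 .016 0 2
python3 -m inch '[[[-0.31,0,0.95,0,0,0,1],[-0.31,0,0.95,0,0,0,1],[0,0,0,0,0,0,1]]]'; python3 where.py 0.025 .016 0 2
```

```text
t: 19.5
tool_pos: [0.4413, -0.4091, 0.2268]
orientation: [0.836, 2.468, -0.242]
force: [-1.3, 0.8, -0.1]
opening: 0.0001
t 19.5 s,u,y mm [-59.   15.9  -0.9] F bin frame [-1.5 -0.1 -0.1] open 0.0001
from [ 0.4413 -0.4091  0.2268] shift cm (tool) [-2.9   0.09  7.88] then turn deg (tool) [ -0.08 -20.12   0.15] len 0.084
t: 19.8
tool_pos: [0.4532, -0.4183, 0.2135]
orientation: [0.836, 2.468, -0.242]
force: [-0.0, -0.1, -0.4]
opening: 0.0002
t 19.8 s,u,y mm [-39.   14.6  -0.9] F bin frame [ 0.1 -0.1 -0.4] open 0.0002
from [ 0.4532 -0.4183  0.2135] shift cm (tool) [-2.33  0.1   5.96] then turn deg (tool) [ -0.09 -20.13   0.14] len 0.064
```

```bash
python3 -m inch '[[[-0.37,0,0.93,0,0,0,1],[-0.37,0,0.93,0,0,0,1],[0,0,0,0,0,0,1]]]'; python3 where.py 0.025 .016 0 2
python3 -m inch '[[[-0.37,0,0.93,0,0,0,1],[-0.37,0,0.93,0,0,0,1],[0,0,0,0,0,0,1]]]'; python3 where.py 0.025 .016 0 2
python3 - <<'E'
from h import *
s,p,R=pose(); c=robot.read_camera("wrist");S=robot.read_camera("scene")
m=np.zeros((600,800,3),np.uint8)
m[:,:400]=cv2.resize(S["image"][210:300,330:390],(400,600),interpolation=3)
m[:,400:]=cv2.resize(c["image"][30:330,180:380],(400,600),interpolation=3)
cv2.imwrite("pics/m6.png",m)
E
```

```text
t: 20.1
tool_pos: [0.466, -0.4282, 0.2017]
orientation: [0.836, 2.468, -0.242]
force: [-0.6, -0.3, -0.4]
opening: 0.0006
t 20.1 s,u,y mm [-18.9  15.3  -0.9] F bin frame [-0.3 -0.7 -0.4] open 0.0006
from [ 0.466  -0.4282  0.2017] shift cm (tool) [-1.58  0.1   4.1 ] then turn deg (tool) [ -0.09 -20.13   0.14] len 0.044
t: 20.4
tool_pos: [0.4788, -0.438, 0.1898]
orientation: [0.836, 2.468, -0.242]
force: [-0.2, 0.0, -0.6]
opening: 0.0004
t 20.4 s,u,y mm [ 1.1 15.9 -1. ] F bin frame [-0.2 -0.1 -0.6] open 0.0004
from [ 0.4788 -0.438   0.1898] shift cm (tool) [-0.84  0.1   2.24] then turn deg (tool) [ -0.09 -20.13   0.14] len 0.024
```

```bash
python3 -m inch '[[[-0.35,0,0.94,0,0,0,1],[0,0,0,0,0,0,1],[0,0,0,0,0,0,1]]]'; python3 where.py 0.03 .016 0 2
python3 -m inch '[[[-0.35,0,0.94,0,0,0,1],[-0.18,0,0.5,0,0,0,1],[0,0,0,0,0,0,1]]]'; python3 where.py 0.03 .016 0 2
python3 -m inch '[[[-0.18,0,0.5,0,0,0,1],[0,0,0,0,0,0,1],[0,0,0,0,0,0,1],[0,0,0,0,0,0,1]]]'; python3 where.py 0.03 .016 0 2
```

```text
t: 20.8
tool_pos: [0.4846, -0.4427, 0.1846]
orientation: [0.836, 2.467, -0.243]
force: [-2.0, 2.6, -0.1]
opening: 0.0006
t 20.8 s,u,y mm [10.2 16.3 -1.1] F bin frame [-3.2  0.8 -0.1] open 0.0006
from [ 0.4846 -0.4427  0.1846] shift cm (tool) [-0.65  0.11  1.87] then turn deg (tool) [ -0.1  -20.11   0.15] len 0.02
t: 21.1
tool_pos: [0.4942, -0.45, 0.1745]
orientation: [0.836, 2.468, -0.242]
force: [-2.9, 1.3, -1.1]
opening: -0.0
t 21.1 s,u,y mm [26.  15.8 -1. ] F bin frame [-3.1 -0.7 -1.1] open -0.0
from [ 0.4942 -0.45    0.1745] shift cm (tool) [-0.16  0.1   0.37] then turn deg (tool) [ -0.09 -20.15   0.15] len 0.004
t: 21.5
tool_pos: [0.4974, -0.4525, 0.1717]
orientation: [0.836, 2.467, -0.243]
force: [-1.8, 0.2, -3.4]
opening: 0.0008
t 21.5 s,u,y mm [30.8 16.1 -1.1] F bin frame [-1.6 -1.  -3.4] open 0.0008
from [ 0.4974 -0.4525  0.1717] shift cm (tool) [ 0.04  0.11 -0.07] then turn deg (tool) [ -0.1  -20.11   0.15] len 0.001
```

The pusher feels only the flap spring, about 3 N. I'll draw it out along the chute and look.

```bash
python3 -m inch '[[[0.33,0,-0.95,0,0,0,1],[0.66,0,-1.9,0,0,0,1],[0.66,0,-1.9,0,0,0,1],[0.66,0,-1.9,0,0,0,1],[0.66,0,-1.9,0,0,0,1]]]'; python3 where.py -.14 .09 0 2
python3 -m inch '[[[0.66,0,-1.9,0,0,0,1],[0.66,0,-1.9,0,0,0,1],[-3,0,-2,0,0,0,1],[-3,0,-2,0,0,0,1],[0,0,0,0,0,0,1]]]'; python3 where.py -.14 .09 0 2
python3 - <<'E'
from h import *
s,p,R=pose(); c=robot.read_camera("wrist");S=robot.read_camera("scene")
m=np.zeros((600,800,3),np.uint8)
m[:,:400]=cv2.resize(S["image"][225:300,330:380],(400,600),interpolation=3)
m[:,400:]=cv2.resize(c["image"][120:270,220:320],(400,600),interpolation=3)
cv2.imwrite("pics/m7.png",m)
E
```

```text
t: 22.0
tool_pos: [0.4418, -0.4097, 0.2318]
orientation: [0.834, 2.463, -0.245]
force: [0.4, 0.1, 0.3]
opening: 0.0004
t 22.0 s,u,y mm [-61.4  20.2  -1.1] F bin frame [0.2 0.3 0.3] open 0.0004
from [ 0.4418 -0.4097  0.2318] shift cm (tool) [-3.89  0.07 -9.77] then turn deg (tool) [ -0.13 -19.85   0.18] len 0.105
t: 22.5
tool_pos: [0.443, -0.4109, 0.3295]
orientation: [0.831, 2.455, -0.251]
force: [1.0, -0.9, 0.1]
opening: 0.0003
t 22.5 s,u,y mm [-120.3   98.3   -1.2] F bin frame [ 1.3 -0.2  0.1] open 0.0003
from [ 0.443  -0.4109  0.3295] shift cm (tool) [ 1.43  0.12 -1.6 ] then turn deg (tool) [ -0.23 -19.32   0.26] len 0.021
```

View pics/m7.png

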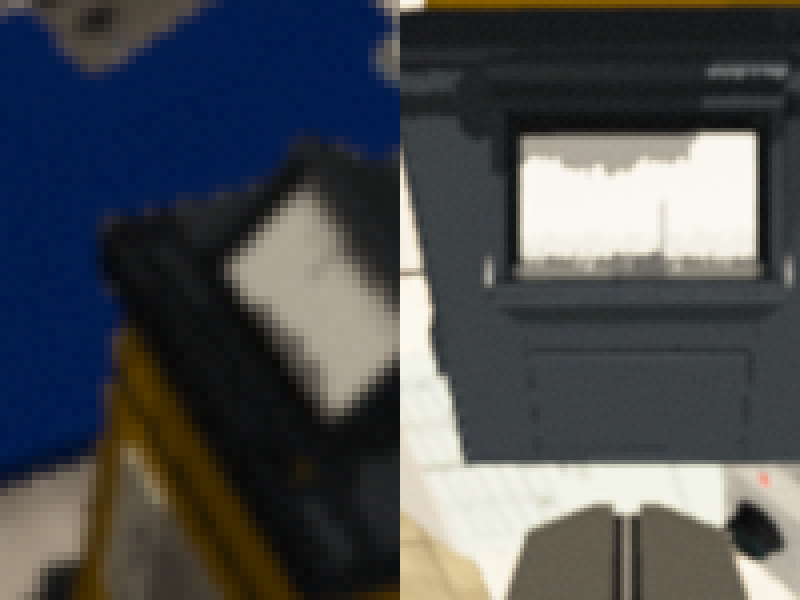

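Both views show the flap shut across the mouth and the chute empty. I'll do one numeric check of the flap and bin against the start, then hand in.

```bash
python3 -m inch '[[[0,0,-2,0,0,0,1],[0,0,-2,0,0,0,1],[0,0,0,0,0,0,1],[0,0,0,0,0,0,1]]]'
python3 - <<'E'
from h import *
x,y,w,h=(352,245,40,40)
for I in(np.load("scene0.npz")["image"],robot.read_camera("scene")["image"]):
    I=cv2.resize(I[y:y+h,x:x+w],None,fx=8,fy=8,interpolation=3); m=(I.min(2)>95).astype(np.uint8)
    cs=max(cv2.findContours(m,0,2)[0],key=cv2.contourArea); print(cv2.contourArea(cs)/64,(cv2.approxPolyDP(cs,12,True).reshape(-1,2)/8.-.44+[x,y]).round(1).tolist())
print(robot.read_state()["t"],robot.read_state()["force"]); robot.close_job()
E
```

```text
t: 23.0
tool_pos: [0.424, -0.3956, 0.3537]
orientation: [0.836, 2.466, -0.244]
force: [0.0, 0.3, -0.5]
opening: 0.0004
297.1875 [[366.6, 249.6], [358.6, 259.4], [371.4, 276.4], [380.4, 265.6], [371.4, 256.4], [369.4, 250.6]]
310.1796875 [[365.6, 249.6], [358.6, 259.4], [371.4, 276.4], [377.4, 271.4], [380.4, 264.6], [372.4, 257.4], [370.4, 251.6]]
23.05 [ 0.71653087 -0.60012766 -0.3528802 ]
the job is handed in; nothing more can be done
```

The syringe went down the chute black-capped end first, and I handed the job in at 23 s. I gripped it by the barrel just ahead of the flange, fed it in until it held the flap open, and released it. I then pushed it through with closed fingers to about 31 mm inside the mouth and drew them out.

**Last checks:**
- The final scene and wrist views show the chute empty and the flap shut. The flap's outline in the scene view matches the start picture to about 1 px on the corners that can be compared, so the bin has hardly moved. The arm was clear of everything.
- During feeding and pushing the measured forces stayed around 4 N or less.

**Not confirmed or off plan:**
- I couldn't see into the tub, so the syringe lying inside it is inferred from the empty chute and shut flap. I felt almost no resistance on the thumb end for most of the push, only about 3 N from the flap's spring near the end.
- At the first regrasp the fingers closed more slowly than I allowed, so the syringe was pushed a few cm along the table rather than carried. I measured it again and gripped it properly.
- After the release, one lift ran into the arm's reach limit and the wrist force read about 45 N for a moment. It was back near 0 in the next reading and the picture showed nothing touched, so I took it as the arm braking.
- I kept clear of the bystanders but did not measure their positions again at the end.

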